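# Take the pile off the charging pad and set the desk back in order

## Task

The cleaners left my things piled up on the charging pad, so nothing charges. Please take the pile apart and put each thing back: hang the white cup mouth-down on the free wire loop of the draining stand and leave the blue cup hanging, lay the teal clip tin flat in the broad wooden tray and the silver USB hub flat in the narrow one, both the way up they are now. Once the pad is clear, lay the white earbud case flat on it, lid up, centred on its round rest.

Things in the scene. Friction and masses are not known exactly. Their poses are not given: they have to be found in the camera images.
- cup_white: white ceramic cup without handle, mouth-down on top of the pile; 60 mm high, 62 mm across the mouth (below), 57 mm at 35 mm above the mouth, 52 mm near the closed end (above); wall 3.5 mm, inside 55 mm deep. Origin: centre of the mouth plane (underside as it stands); z points up to the closed end.
- clip_tin: flat teal tin of paper clips, lid shut and fixed, 60 x 92 x 24 mm, second in the pile: it lies crosswise on the hub, under the white cup. Origin: underside, the tin's middle lies 2 mm from it towards -x; z up through the lid. Its long (92 mm) side runs along its y axis turned by +0.105 rad (anticlockwise from above). Grasp across the 60 mm width.
- usb_hub: silver-grey bar-shaped USB hub, no cable, 34 x 108 mm, 15 mm thick, lying at the bottom of the pile, directly on the charging pad; its ends stick out from under the tin. Origin: centre of the underside; z up. Its long (108 mm) side runs along its y axis turned by +0.07 rad (anticlockwise from above). Grasp across the 34 mm width.
- earbud_case: small white rounded earbud case, 45 x 56 x 22 mm, lid fixed shut, lying flat alone on the desk. Origin: centre of the underside; z up. Its 56 mm side runs along its y axis turned by -0.175 rad (clockwise from above). Grasp across the 45 mm width with the pads about 10 mm above its underside.
- charging_pad: fixed black square charging pad, 134 x 134 mm, flat top 24.5 mm above the desk, with a round rest (charging ring) in its middle; the pile stands on it. Origin: centre of the underside; x and y along its sides.
- tray_narrow: the narrow one of two shallow light wooden trays with grey lining, fixed, outside 132 x 58 mm, inside 124 x 50 mm, floor 3 mm above the desk, walls 4 mm thick and 12 mm high; each long side has a 60 mm wide finger cut-out in its middle, down to the floor. Origin: centre of the underside; x along the long side. Place of the hub.
- tray_broad: the broad one of the two trays, of the same make, fixed, outside 116 x 84 mm, inside 108 x 76 mm, floor 3 mm above the desk, walls 4 mm thick and 12 mm high; each long side has a 60 mm wide finger cut-out in its middle, down to the floor. Origin: centre of the underside; x along the long side. Place of the clip tin.
- cup_stand: fixed cup drainer: white drip tray 190 x 100 mm, two 27 mm wide steel wire loops leaning 18 deg towards its +y. Origin: centre of underside, x along the long side. Free loop at x = -45 mm: top bar along x at y = +13, upper edge 86 mm above the desk, foot at y = -12. Blue cup on the loop at x = +45. A hung cup rests with its inside bottom on the top bar, mouth about 31 mm up, upright or leaning.
- cup_blue: blue ceramic cup of the same shape, already hanging mouth-down on the other loop of the draining stand (bystander, leave it there). Origin: centre of the mouth plane.
Things that resemble listed ones, but are neither listed nor needed, are in the scene too. There is more than one size of the cup_white; the job needs the smaller.

How it is judged:
By the outcome, as a careful person would: the job done as asked, in the order asked, and still so for the second after the job is handed in, with the robot touching nothing.
It also fails if it takes over 96 s, if anything falls off the work surface, if the arm or the gripper's body presses on something with over 40 N, if the wrist force passes 120 N, or if a joint passes its speed limit or range.

## Robot

A 6-joint arm with a two-finger parallel gripper is mounted at the origin on a cart in front of the work surface, level with it; the furniture and walls round the work are solid. World frame = base frame: x ahead of the robot, y to its left, z up, the work surface at z = 0. Lengths are in m, angles in rad, forces in N, time in s.
With the tool pointing down it reaches from about 0.35 to 0.8 m from the base axis. Payload 7.3 kg.
Tool frame: the origin (TCP) lies between the finger pads; the fingertips stand 25 mm ahead of it and the grasp point (between the pads) lies 6 mm ahead of it (r.tip_extent is the distance from the TCP to the fingertips, in m); z points along the fingers, y is the line along which they close (so a half turn about z gives the same grasp; the last joint's range is limited). The gripper opens to 85 mm and grips with 20 to 120 N. Pads are 22 mm wide; open, the fingers measure 114 mm over their backs; the gripper's body (76 mm by 85 mm) begins 54 mm behind the grasp point. The pads swing forward as they close: fully open they stand 13 mm farther back than shut.
Start: joints at [1.18, 0.342, 1.524, -0, 1.275, -0.146], TCP at [0.127, 0.509, 0.256] pointing down, gripper open.
Joint ranges: [-2.53, 2.53], [-0.77, 2.02], [0.04, 2.7], [-1, 4.14], [0.28, 2.66], [-3.11, 3.11]. Speed limits (rad/s): [2.57, 2.57, 3.14, 3.14, 3.14, 3.14].

## Interface

Orientations are given as a unit quaternion [x, y, z, w].
In Python, from workcell import r, command_gripper, optics gives the robot as it stands. The module is installed in compiled form; this text tells all that it offers. Calls block until the motion is done:
- r.reach(position, orientation): joint-space move of the TCP to a pose.
- r.move_straight(position, orientation=None, speed=0.15, max_force=None): straight line of the TCP; orientation=None keeps the orientation; speed is the mean speed in m/s. With max_force (N) it stops when the force on the tool has changed by that much, and returns True; else False.
- r.movej(angles): joint-space move.
- command_gripper(opening, force=None): finger opening in m; force is the grip in N (None keeps the last); returns when the fingers have stopped.
- r.hold(seconds).
- r.solve_ik(position, orientation): joint angles nearest the present ones, or None.
- r.read_state(): the state.
- optics.get_image(name): name is "scene" or "top"; returns (picture, depth): 384x512x3 uint8, red, green, blue; 384x512 float32, m along the optical axis (not along the pixel's ray), 0 where there is no reading.
- optics.camera_model(name): a dict with "K" (3x3 intrinsics, pixels), "R" (3x3) and "t" (3): a world point X has camera coordinates R X + t. Camera axes: x right, y down, z forward; pixel columns grow to the right and rows downward; lengths in m; the calibration is good to about 2 mm. A picture is of the moment at which its call begins. camera_model takes no time and is no camera call.
A pose or a line that the arm cannot do raises r.PlanningError and nothing moves.
- r.finish_job(): hands the job in; it is judged then, once.
The state is a dict: "time_s": time; "joint_positions": joint angles; "dq": joint speeds; "tau": joint torques, N m; "eef_pos": TCP position; "eef_rot": TCP orientation; "contact_force": force on the tool from outside, world axes, zero at the start; "torque": the same for the moment, N m; "grip_width": finger opening in m; "grip_force": force on a finger pad.
Only numpy, scipy, OpenCV 4.12 (cv2) and the standard library are available. Lean on these libraries where they do the work, as an engineer would, in place of code of your own. Each camera call takes 0.05 s, during which the arm holds its last target. There are 200 camera calls.

## Working session

There is one attempt and no reset: what is moved stays moved. The work goes in short steps, each a Python script; the robot and the scene stay as the last script left them, time stands still between calls to the robot, and variables do not carry over. Pictures are saved under pics/ and viewed, at most 14 in all, crops included, and the job is handed in when it is done.

```bash
mkdir -p pics; cat > h.py <<'E'
import numpy as np, cv2
from workcell import r, command_gripper, optics
def snap(n,tag):
    im,d=optics.get_image(n); cv2.imwrite(f'pics/{tag}.png',im[:,:,::-1]); np.save(f'pics/{tag}.npy',d); return im,d
def cloud(n,d):
    c=optics.camera_model(n);K,R,t=c['K'],np.array(c['R']),np.array(c['t'])
    v,u=np.mgrid[:d.shape[0],:d.shape[1]]
    P=np.stack([(u-K[0][2])/K[0][0]*d,(v-K[1][2])/K[1][1]*d,d],-1)
    return (P-t)@R
E
python3 - <<'E'
from h import *
for n in('scene','top'):
    im,d=snap(n,n+'0'); c=optics.camera_model(n); print(n,np.round(c['K'],1).tolist(),np.round(-np.array(c['R']).T@c['t'],3))
    np.save(f'pics/{n}0_P.npy',cloud(n,d))
    cv2.imwrite(f'pics/{n}0b.png',cv2.resize(im[:,:,::-1],(800,600),interpolation=cv2.INTER_CUBIC))
print(r.read_state())
E
```

```text
scene [[470.0, 0.0, 252.1], [0.0, 470.0, 197.3], [0.0, 0.0, 1.0]] [-0.056 -0.645  0.482]
top [[498.0, 0.0, 250.5], [0.0, 498.0, 196.3], [0.0, 0.0, 1.0]] [ 0.38  -0.157  1.097]
{'time_s': 0.1, 'joint_positions': array([ 1.17998501e+00,  3.42644109e-01,  1.52489794e+00, -1.87820949e-05,
        1.27538575e+00, -1.45968513e-01]), 'dq': array([-0.00207965, -0.00049528, -0.00295861,  0.00120899, -0.00143517,
       -0.00096259]), 'tau': array([ 2.03220050e-03, -4.34449267e+01, -2.46486712e+01, -1.45731638e-04,
        4.71091378e-03,  3.49452682e-05]), 'eef_pos': array([0.12711023, 0.50906087, 0.25570829]), 'eef_rot': array([ 1.22113096e-01,  9.92515968e-01, -6.46055654e-04, -1.68365833e-04]), 'contact_force': array([ 0.56342086, -0.1024559 , -0.86043597]), 'torque': array([0.01161085, 0.01298587, 0.01440882]), 'grip_force': 0.0, 'grip_width': 0.08527731677762483}
```

View pics/scene0b.png

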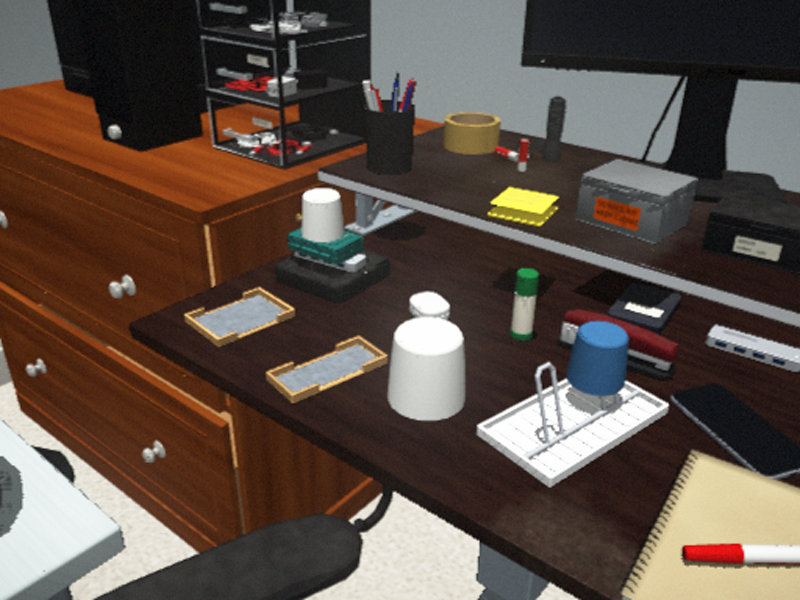

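View pics/top0b.png

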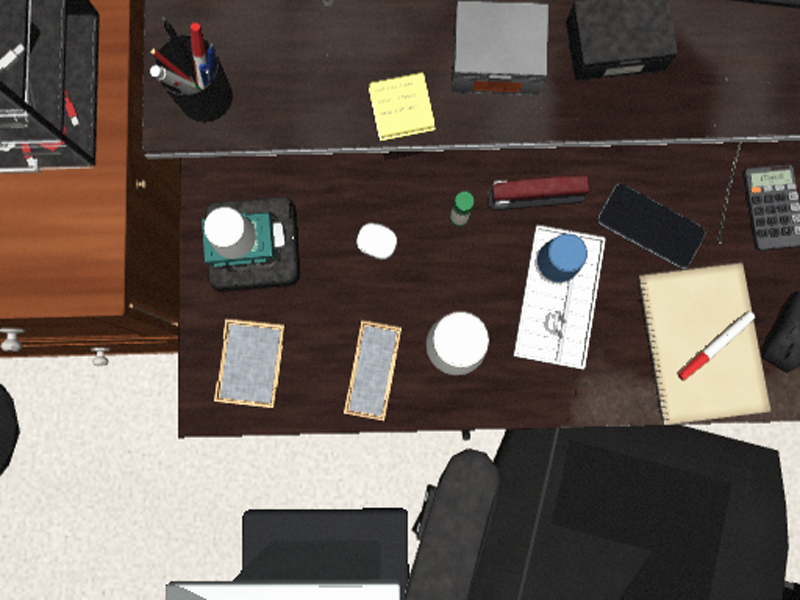

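Scene view: pile left-centre (cup ~(320,215)), trays at (240,315) and (327,370), a large decoy cup at (427,367), and the stand at (570,425) with its free loop at (548,400). Top view: pile ~(235,235), earbud case (377,240), broad tray (250,363), narrow tray (373,370), decoy cup (458,343), stand (560,297).

```bash
python3 - <<'E'
from h import *
im=cv2.imread('pics/top0.png');P=np.load('pics/top0_P.npy')
def q(u,v): return np.round(P[int(v*.64),int(u*.64)],3).tolist()
for n,p in dict(cuptop=(228,226),tin=(260,255),hub=(278,234),pad=(285,270),ear=(377,240),tb=(250,363),tn=(373,370),big=(460,340),blue=(568,252),tray=(530,340),shelf=(300,145),shelf2=(300,100),desk=(330,300),glue=(463,201),stapler=(540,188),floor=(120,330)).items(): print(n,q(*p))
cv2.imwrite('pics/c1.png',cv2.resize(im[115:200,120:205],(595,595),interpolation=cv2.INTER_CUBIC))
cv2.imwrite('pics/c2.png',cv2.resize(im[195:280,130:265],(800,504),interpolation=cv2.INTER_CUBIC))
cv2.imwrite('pics/c3.png',cv2.resize(im[140:240,320:395],(450,600),interpolation=cv2.INTER_CUBIC))
E
```

```text
cuptop [0.619, 0.059, 0.123]
tin [0.592, 0.027, 0.065]
hub [0.628, 0.008, 0.038]
pad [0.58, -0.001, 0.023]
ear [0.622, -0.131, 0.021]
tb [0.45, 0.048, 0.004]
tn [0.44, -0.123, 0.005]
big [0.473, -0.24, 0.087]
blue [0.588, -0.383, 0.09]
tray [0.481, -0.346, 0.002]
shelf [0.731, -0.032, 0.109]
shelf2 [0.791, -0.032, 0.11]
desk [0.539, -0.063, -0.002]
glue [0.659, -0.247, 0.088]
stapler [0.687, -0.357, 0.048]
floor [0.515, 0.293, -0.158]
```

View pics/c1.png

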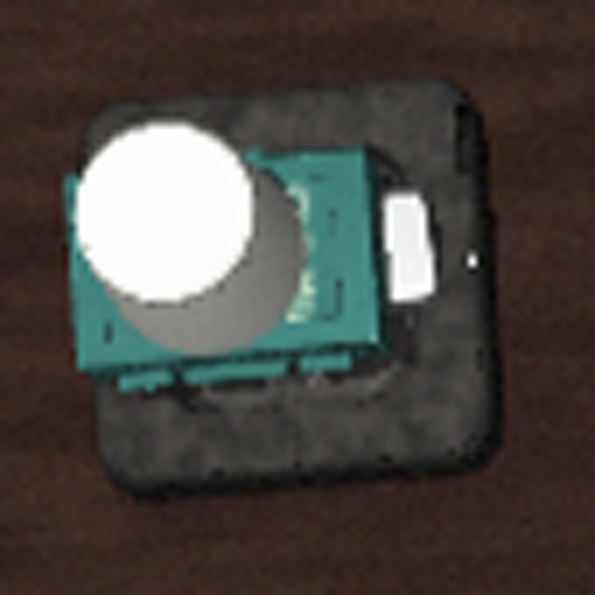

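View pics/c3.png

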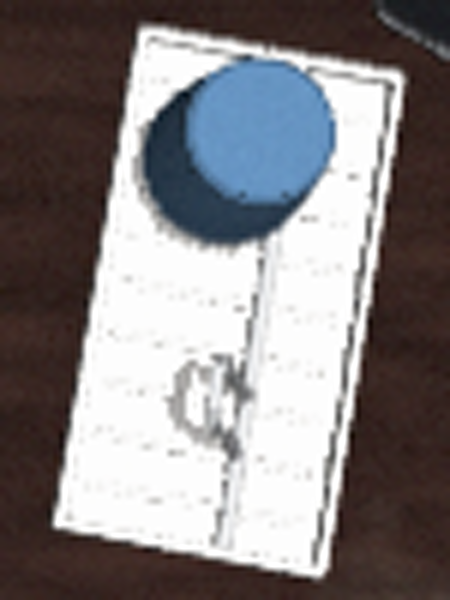

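View pics/c2.png

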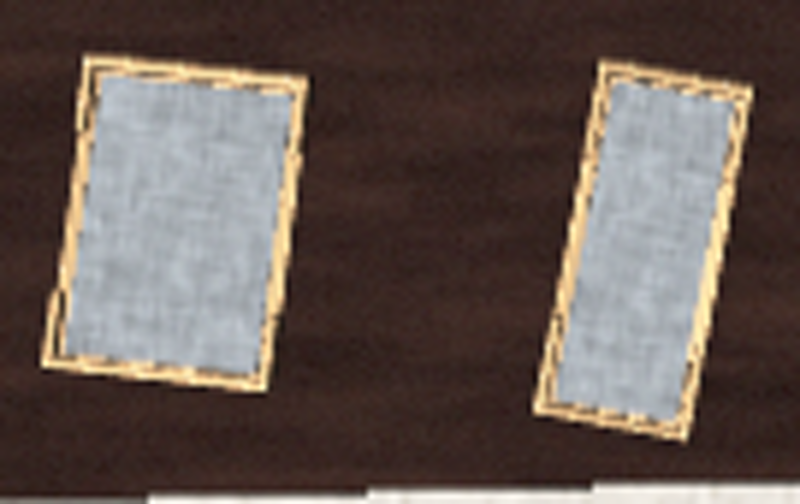

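Crop c1 gives tin lid corners (66,175), (368,145), (381,347), (78,370); hub end (430,192)–(437,298); cup top centre (164,212). Crop c2 gives tray outer corners: broad (86,55), (308,76), (266,391), (42,365); narrow (600,60), (754,88), (687,440), (534,412). Crop c3 gives stand corners (140,25), (405,70), (326,580), (54,526), with the loop at ~(205,400).

```bash
cat >> h.py <<'E'
def pix(n,u,v,z):
    c=optics.camera_model(n);R=np.array(c['R']);t=np.array(c['t']);C=-R.T@t
    d=R.T@np.linalg.inv(c['K'])@[u,v,1]; return C+d*(z-C[2])/d[2]
E
python3 - <<'E'
from h import *
np.set_printoptions(precision=4,suppress=True)
def rect(nm,pts,u0,v0,s,z,n='top'):
    W=np.array([pix(n,u0+(x+.5)/s-.5,v0+(y+.5)/s-.5,z) for x,y in pts])[:,:2]
    e=np.roll(W,-1,0)-W
    print(nm,'c',W.mean(0),'len',np.linalg.norm(e,axis=1),'ang',np.arctan2(e[:,1],e[:,0])%np.pi); return W
s2=800/135
rect('tb',[(86,55),(308,76),(266,391),(42,365)],130,195,s2,.012)
rect('tn',[(600,60),(754,88),(687,440),(534,412)],130,195,s2,.012)
rect('tin',[(66,175),(368,145),(381,347),(78,370)],120,115,7,.0635)
print('hub',rect('hub',[(430,192),(437,298)],120,115,7,.0395))
rect('cup',[(164,212)],120,115,7,.1235)
rect('stand',[(140,25),(405,70),(326,580),(54,526)],320,140,6,.008)
P=np.load('pics/top0_P.npy');S=np.load('pics/scene0_P.npy')
im=cv2.imread('pics/top0.png');ims=cv2.imread('pics/scene0.png')
def cl(nm,x0,x1,y0,y1,z0,z1):
    for t,Q in(('top',P),('sc',S)):
        m=(Q[...,0]>x0)&(Q[...,0]<x1)&(Q[...,1]>y0)&(Q[...,1]<y1)&(Q[...,2]>z0)&(Q[...,2]<z1)
        q=Q[m]; 
        if len(q)<10: continue
        print(nm,t,len(q),q.mean(0),cv2.minAreaRect(q[:,:2].astype(np.float32)*1000))
cl('pad',.5,.72,-.03,.14,.018,.029)
cl('tin',.55,.68,0,.12,.058,.069)
cl('cup',.55,.68,0,.12,.118,.13)
cl('hub',.55,.68,-.02,.02,.034,.045)
cl('ear',.55,.68,-.18,-.08,.008,.03)
cl('earTop',.55,.68,-.18,-.08,.017,.03)
cl('blueTop',.5,.65,-.45,-.33,.085,.1)
cl('loop',.42,.53,-.42,-.32,.03,.1)
cl('looptop',.42,.53,-.42,-.32,.07,.1)
cl('big',.4,.55,-.32,-.19,.075,.11)
cl('shelfedge',.68,.9,-.3,.1,.09,.13)
print(r.tip_extent)
E
```

```text
tb c [0.4497 0.0481] len [0.0829 0.1164 0.0827 0.1148] ang [1.4704 3.0229 1.4515 3.0245]
tn c [ 0.4385 -0.1241] len [0.0579 0.1311 0.0567 0.1312] ang [1.3842 2.9478 1.3867 2.9574]
tin c [0.6167 0.0582] len [0.0922 0.0628 0.0917 0.0606] ang [1.6657 0.0786 1.6416 0.0875]
hub c [ 0.6262 -0.002 ] len [0.0337 0.0337] ang [0.078 0.078]
hub [[ 0.643  -0.0007]
 [ 0.6094 -0.0034]]
cup c [0.6167 0.0629] len [0.] ang [0.]
stand c [ 0.5417 -0.3889] len [0.0994 0.1925 0.1002 0.1902] ang [1.3912 2.9506 1.3682 2.9465]
pad top 1430 [0.6124 0.033  0.0238] ((618.5983276367188, 47.00421142578125), (126.5965805053711, 126.04301452636719), 4.479526042938232)
pad sc 769 [0.5967 0.0248 0.0236] ((616.4451904296875, 44.15644073486328), (124.32817077636719, 125.97085571289062), 4.672156810760498)
tin top 521 [0.6121 0.0461 0.0632] ((615.7732543945312, 58.78968811035156), (63.1374626159668, 92.06620025634766), 4.170114994049072)
tin sc 333 [0.6056 0.0406 0.063 ] ((614.6453247070312, 56.90936279296875), (63.2544059753418, 93.27017974853516), 5.964163780212402)
cup top 509 [0.6165 0.0627 0.1231] ((616.6275024414
[... 1785 characters left out ...]
69 -0.3694  0.0793] ((497.54461669921875, -369.5116271972656), (8.739228248596191, 27.2584228515625), 80.22425842285156)
big top 1006 [ 0.4734 -0.241   0.0839] ((473.3184509277344, -241.44056701660156), (71.84181213378906, 71.65608215332031), 87.85645294189453)
big sc 946 [ 0.4669 -0.2481  0.0829] ((471.43829345703125, -244.54708862304688), (70.02067565917969, 70.30815887451172), 79.7964859008789)
shelfedge top 13866 [ 0.8033 -0.0898  0.1113] ((809.846435546875, -99.88230895996094), (180.61398315429688, 399.7523498535156), 0.09501249343156815)
shelfedge sc 5777 [ 0.7786 -0.1102  0.1103] ((808.9853515625, -99.92759704589844), (181.94837951660156, 399.8512268066406), 0.06198567897081375)
0.025
```

```bash
cat >> h.py <<'E'
from scipy.spatial.transform import Rotation as Ro
np.set_printoptions(precision=4,suppress=True)
def quat(a):
    y=np.array([np.cos(a),np.sin(a),0]);z=np.array([0,0,-1.]);x=np.cross(y,z)
    return Ro.from_matrix(np.c_[x,y,z]).as_quat()
def best(p,a):
    "closing-axis angle a or a+pi, whichever keeps the last joint small"
    c=[(abs(s[5]),k) for k in(a,a+np.pi) if (s:=r.solve_ik(p,quat(k))) is not None]
    return min(c)[1] if c else None
def st(tag=''):
    s=r.read_state();print(tag,'t',round(s['time_s'],2),s['eef_pos'],'F',s['contact_force'],'w',round(s['grip_width'],4),'gf',round(s['grip_force'],1))
E
python3 - <<'E'
from h import *
P=np.load('pics/top0_P.npy')
for u,v in((60,200),(60,270),(150,185),(30,100)): print(P[int(v*.64),int(u*.64)])
for p,a in (((.6155,.0615,.20),1.38),((.6155,.0615,.1045),1.38),((.4975,-.37,.2),1.38),((.4975,-.37,.072),1.38),((.61,.058,.06),.085),((.61,.058,.2),.085),((.449,.047,.024),1.45),((.625,.05,.045),.075),((.438,-.125,.024),1.38),((.62,-.132,.02),-.38),((.617,.046,.05),0)):
    b=best(p,a); print(p,a,b, None if b is None else r.solve_ik(p,quat(b)))
E
```

```text
[0.661  0.2884 0.0946]
[0.5686 0.2843 0.0931]
[ 0.7215  0.2118 -0.0379]
[0.7507 0.2777 0.2129]
(0.6155, 0.0615, 0.2) 1.38 1.38 [-0.0242  0.5584  1.3329 -0.      1.2503 -1.4042]
(0.6155, 0.0615, 0.1045) 1.38 1.38 [-0.0242  0.6565  1.4406 -0.      1.0445 -1.4042]
(0.4975, -0.37, 0.2) 1.38 4.521592653589793 [-0.763   0.561   1.3282 -0.      1.2524  0.9986]
(0.4975, -0.37, 0.072) 1.38 4.521592653589793 [-0.763   0.6991  1.4618 -0.      0.9807  0.9986]
(0.61, 0.058, 0.06) 0.085 0.085 [-0.0302  0.7041  1.4931 -0.      0.9444 -0.1152]
(0.61, 0.058, 0.2) 0.085 0.085 [-0.0302  0.5479  1.3514 -0.      1.2422 -0.1152]
(0.449, 0.047, 0.024) 1.45 1.45 [-0.0658  0.5595  1.9812 -0.      0.6009 -1.5158]
(0.625, 0.05, 0.045) 0.075 0.075 [-0.0423  0.7451  1.4566 -0.      0.9399 -0.1173]
(0.438, -0.125, 0.024) 1.38 4.521592653589793 [-0.4465  0.5639  1.9703 -0.      0.6074  1.3151]
(0.62, -0.132, 0.02) -0.38 -0.38 [-0.3306  0.7893  1.4468 -0.      0.9054  0.0494]
(0.617, 0.046, 0.05) 0 0 [-0.0494  0.7263  1.4803 -0.      0.9349 -0.0494]
```

```bash
python3 - <<'E'
from h import *
q=quat(1.38); x,y=.6155,.0615
r.reach((x,y,.2),q); st('above')
r.move_straight((x,y,.1045),speed=.15,max_force=15); st('down')
command_gripper(.05,40); st('grip')
r.move_straight((x,y,.21),speed=.2); st('up')
im,d=snap('top','top1'); Q=cloud('top',d)
im2,d2=snap('scene','scene1'); S=cloud('scene',d2)
cv2.imwrite('pics/s1.png',cv2.resize(im2[80:220,130:317,::-1],(800,600)))
for Z in(Q,S):
    m=(abs(Z[...,0]-.615)<.07)&(abs(Z[...,1]-.06)<.07)&(Z[...,2]>.055)&(Z[...,2]<.07)
    print(cv2.minAreaRect(Z[m][:,:2].astype(np.float32)*1000))
    m=(abs(Z[...,0]-.615)<.04)&(abs(Z[...,1]-.06)<.04)&(Z[...,2]>.165)&(Z[...,2]<.225); print(len(Z[m]),Z[m].min(0),Z[m].max(0))
E
```

```text
above t 2.47 [0.6153 0.0626 0.2002] F [0.206  0.2787 0.2746] w 0.0857 gf 0.0
down t 3.25 [0.6161 0.0617 0.1054] F [-0.0389 -0.8403 -0.1565] w 0.0855 gf 0.0
grip t 3.65 [0.6163 0.0616 0.1061] F [-0.7309 -0.1408  5.9565] w 0.0547 gf 42.7
up t 4.33 [0.6148 0.0615 0.2088] F [-0.7218 -0.3953 -1.5713] w 0.0551 gf 42.3
((614.0293579101562, 58.77736282348633), (64.70611572265625, 93.0599594116211), 5.013797760009766)
330 [0.5845 0.0216 0.1674] [0.6108 0.0811 0.225 ]
((616.0728149414062, 57.772151947021484), (63.834495544433594, 94.4172592163086), 4.678786754608154)
796 [0.5831 0.0201 0.1653] [0.6355 0.0976 0.225 ]
```

View pics/s1.png

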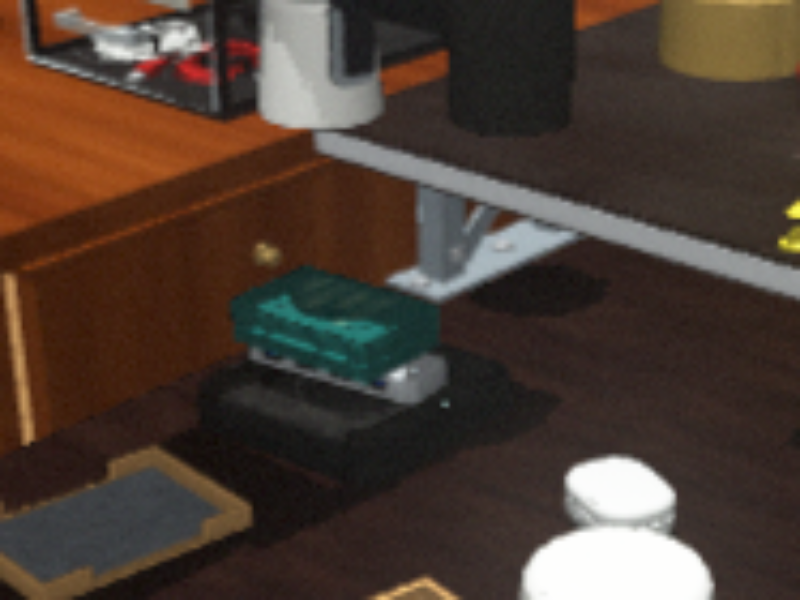

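Cup is held cleanly (around (320,60)); the tin still lies on the hub, with the hub end at (420,380). Hanging the cup next.

```bash
python3 - <<'E'
from h import *
q=quat(1.38); x,y=.4975,-.370
r.reach((x,y,.215),q); st('above')
r.move_straight((x,y,.14),speed=.2); st()
print(r.move_straight((x,y,.076),speed=.06,max_force=8)); st('low')
im,d=snap('scene','s2'); cv2.imwrite('pics/s2c.png',cv2.resize(im[180:320,280:440,::-1],(686,600)))
E
```

```text
above t 6.07 [ 0.4982 -0.3689  0.215 ] F [ 0.3343  1.3033 -1.2822] w 0.0547 gf 42.3
 t 6.59 [ 0.4983 -0.3697  0.1406] F [ 0.4071 -0.668   0.15  ] w 0.0548 gf 42.4
False
low t 7.81 [ 0.4978 -0.3702  0.0765] F [-0.1512 -0.4907 -0.6085] w 0.0551 gf 42.4
```

View pics/s2c.png

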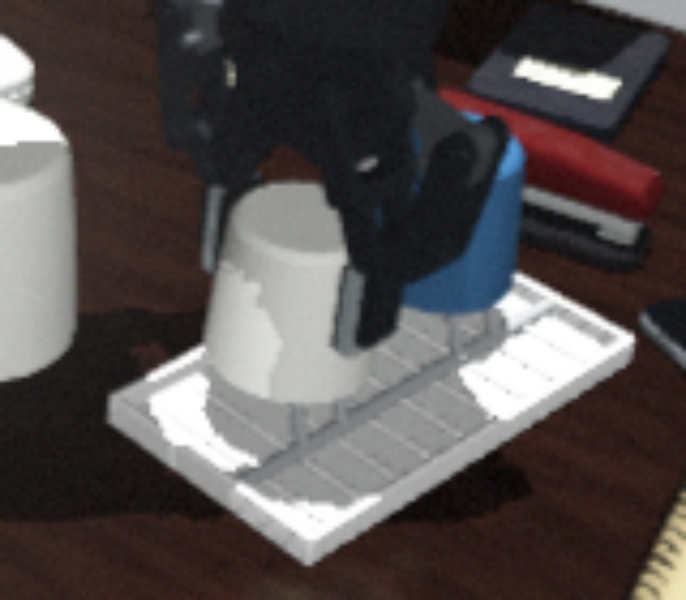

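The cup hangs over the free loop with the wire legs showing below its mouth at (300–340,410), clear of the blue cup. Lower, release, then move the tin.

```bash
python3 - <<'E'
from h import *
x,y=.4975,-.370
print(r.move_straight((x,y,.070),speed=.03,max_force=4)); st('contact')
command_gripper(.085); st('open')
r.move_straight((x,y,.2),speed=.2)
im,d=snap('scene','s3')
x,y=.615,.058;q=quat(.083)
r.reach((x,y,.2),q); st('above tin')
print(r.move_straight((x,y,.0665),speed=.15,max_force=10)); st('tin')
command_gripper(.05,50); st('grip')
r.move_straight((x,y,.15),speed=.15); st('up')
im2,d2=snap('scene','s4'); 
a=cv2.resize(im[180:320,280:440,::-1],(400,350));b=cv2.resize(im2[80:220,130:290,::-1],(400,350))
cv2.imwrite('pics/s34.png',np.hstack([a,b]))
E
```

```text
True
contact t 8.07 [ 0.4981 -0.3705  0.0735] F [-0.3626  0.2456  4.3774] w 0.0547 gf 43.2
open t 8.48 [ 0.4975 -0.37    0.0722] F [-0.1199 -0.3593  0.211 ] w 0.0853 gf 0.0
above tin t 11.09 [0.615  0.0573 0.1997] F [ 0.46  -0.84  -0.567] w 0.0849 gf 0.0
False
tin t 12.13 [0.6157 0.0579 0.0675] F [ 0.1992 -0.4731  0.7978] w 0.0849 gf 0.0
grip t 12.49 [0.6158 0.058  0.0678] F [-1.0896  0.6347  6.333 ] w 0.0585 gf 55.0
up t 13.2 [0.6143 0.058  0.149 ] F [ 0.0901 -0.9914 -1.3969] w 0.0595 gf 54.3
```

View pics/s34.png

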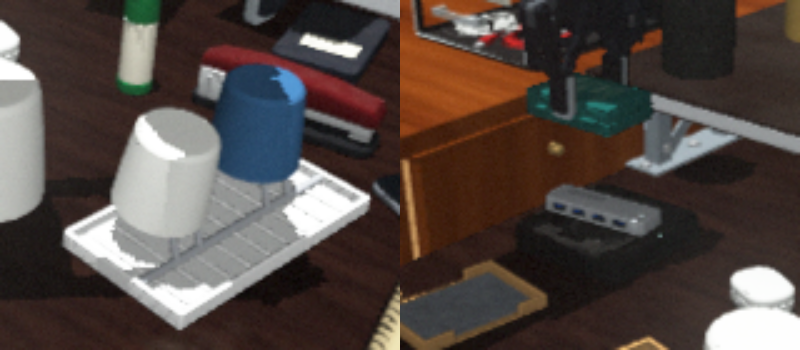

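The white cup hangs leaning slightly on its loop and the blue one is untouched; the tin is held level at (590,105), with the hub at (605,210) on the pad. Place the tin.

```bash
python3 - <<'E'
from h import *
x,y=.449,.0468;q=quat(1.455)
r.reach((x,y,.15),q); st('above tray')
r.move_straight((x,y,.05),speed=.15)
print(r.move_straight((x,y,.029),speed=.04,max_force=5)); st('tray')
command_gripper(.078); st('open')
r.move_straight((x,y,.18),speed=.2)
r.reach((.5,-.1,.25),q)
a,d=snap('top','t5'); b,e=snap('scene','s5')
Q=cloud('top',d);S=cloud('scene',e)
for Z in(Q,S):
    for z0,z1,c in((.034,.045,(.617,.05)),(.022,.032,(.449,.047))):
        m=(abs(Z[...,0]-c[0])<.07)&(abs(Z[...,1]-c[1])<.07)&(Z[...,2]>z0)&(Z[...,2]<z1)
        print(m.sum(),Z[m].mean(0),cv2.minAreaRect(Z[m][:,:2].astype(np.float32)*1000))
a=cv2.resize(a[115:275,120:270,::-1],(560,597),interpolation=cv2.INTER_CUBIC)
cv2.imwrite('pics/t5c.png',a)
E
```

```text
above tray t 14.52 [0.4494 0.0468 0.1498] F [ 0.5646  0.852  -1.1486] w 0.0588 gf 54.3
True
tray t 15.82 [0.4491 0.0467 0.0313] F [-0.3787  0.1782  3.7838] w 0.0589 gf 55.5
open t 16.15 [0.4486 0.0468 0.0311] F [-0.6614  0.9471 -0.3094] w 0.078 gf 0.0
98 [0.6109 0.0981 0.0392] ((610.8929443359375, 98.49169921875), (36.3399772644043, 13.877242088317871), 1.446041464805603)
1204 [0.447  0.0464 0.0271] ((447.4928894042969, 47.97462463378906), (63.491455078125, 91.95913696289062), 83.45752716064453)
386 [0.6147 0.0466 0.0384] ((616.3544311523438, 49.93811798095703), (40.0775146484375, 107.64974212646484), 8.190953254699707)
754 [0.4432 0.0419 0.0267] ((446.28900146484375, 45.625431060791016), (64.72900390625, 93.5206069946289), 84.11250305175781)
```

View pics/t5c.png

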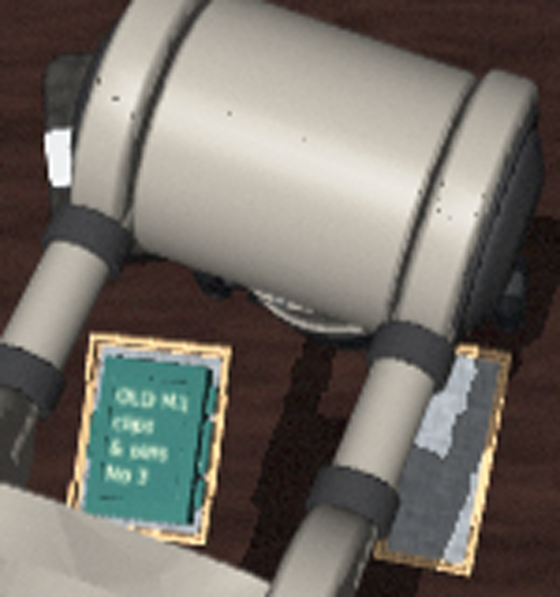

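The tin lies in the broad tray at (150,440), clear of the walls. The arm hides the hub except for its end at (58,158), so I need a clear view of it.

```bash
python3 - <<'E'
from h import *
r.reach((.36,-.36,.3),quat(1.38))
a,d=snap('top','t6'); b,e=snap('scene','s6')
def robust(p):
    return cv2.minAreaRect(p[:,:2].astype(np.float32)*1000)
for n,d in(('top',d),('scene',e)):
    Z=cloud(n,d)
    for nm,z0,z1,c in(('hub',.035,.045,(.617,.05)),('pad',.018,.03,(.617,.046)),('ear',.017,.027,(.62,-.131))):
        w=.085 if nm=='pad' else .065
        m=(abs(Z[...,0]-c[0])<w)&(abs(Z[...,1]-c[1])<w)&(Z[...,2]>z0)&(Z[...,2]<z1)
        p=Z[m];_,_,V=np.linalg.svd(p[:,:2]-p[:,:2].mean(0),full_matrices=False)
        print(n,nm,m.sum(),p.mean(0),robust(p),'pca',np.arctan2(V[0,1],V[0,0])%np.pi)
cv2.imwrite('pics/t6c.png',cv2.resize(a[110:190,120:275,::-1],(800,413),interpolation=cv2.INTER_CUBIC))
E
```

```text
top hub 757 [0.6175 0.0518 0.0391] ((617.6506958007812, 51.91062545776367), (35.79448699951172, 107.47728729248047), 9.961139678955078) pca 1.736682929971833
top pad 1814 [0.6176 0.043  0.0237] ((618.82958984375, 47.007938385009766), (126.55313110351562, 126.98931884765625), 4.052793025970459) pca 0.09810381513462207
top ear 429 [ 0.6194 -0.1301  0.0223] ((620.2405395507812, -130.06605529785156), (55.48862838745117, 43.24872589111328), 68.44412231445312) pca 1.1743740259681468
scene hub 369 [0.615  0.0467 0.0386] ((616.1370239257812, 50.46104431152344), (37.425872802734375, 108.78533172607422), 9.575552940368652) pca 1.7420601559452857
scene pad 884 [0.6044 0.0307 0.0238] ((616.042724609375, 43.1220817565918), (126.32710266113281, 127.09904479980469), 3.533132791519165) pca 2.5996160142106435
scene ear 278 [ 0.616  -0.1347  0.0217] ((617.7271728515625, -132.92491149902344), (53.14036178588867, 43.24531555175781), 73.91109466552734) pca 1.1475686047981164
```

View pics/t6c.png

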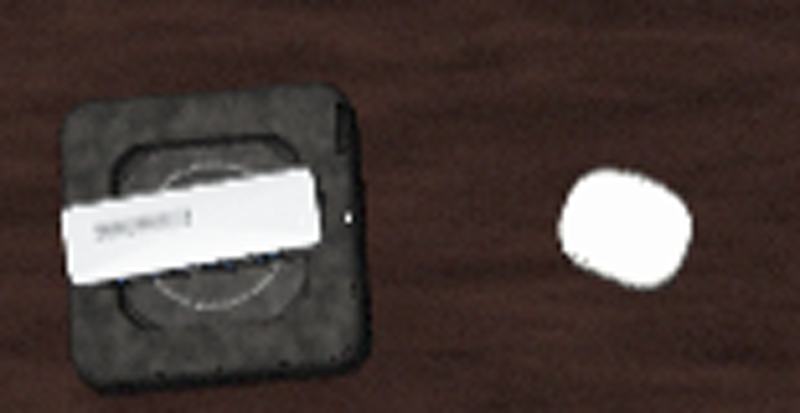

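The hub lies on the pad from (68,245) to (318,208), tilted ~0.167 rad; the charging ring centre is ~(212,237) and the earbud case is at (625,230). Move the hub.

```bash
python3 - <<'E'
from h import *
x,y=.6168,.0512;q=quat(.167)
command_gripper(.062)
r.reach((x,y,.16),q); st('above hub')
print(r.move_straight((x,y,.0545),speed=.15,max_force=10)); st('hub')
command_gripper(.02,50); st('grip')
z=r.read_state()['eef_pos'][2]-.0245
r.move_straight((x,y,.14),speed=.15); st('up')
x,y=.4378,-.1253;q=quat(1.382)
r.reach((x,y,.14),q); st('above tray')
r.move_straight((x,y,.055),speed=.15)
print(r.move_straight((x,y,.001+z),speed=.04,max_force=5)); st('tray')
command_gripper(.052); st('open')
r.move_straight((x,y,.16),speed=.2)
r.reach((.36,-.36,.3),quat(1.38))
a,d=snap('top','t7'); b,e=snap('scene','s7'); st()
for n,d in(('top',d),('scene',e)):
    Z=cloud(n,d)
    for nm,z0,z1,c in(('hub',.014,.025,(.438,-.125)),):
        m=(abs(Z[...,0]-c[0])<.07)&(abs(Z[...,1]-c[1])<.05)&(Z[...,2]>z0)&(Z[...,2]<z1)
        print(n,nm,m.sum(),cv2.minAreaRect(Z[m][:,:2].astype(np.float32)*1000))
A=cv2.resize(a[110:190,120:200,::-1],(560,560),interpolation=cv2.INTER_CUBIC)
cv2.imwrite('pics/t7.png',A); 
B=cv2.resize(a[190:280,130:265,::-1],(690,460));B2=cv2.resize(b[170:270,100:260,::-1],(690,431))
cv2.imwrite('pics/t7c.png',np.hstack([cv2.resize(A,(400,400)),cv2.resize(B2,(400,400))]))
E
```

```text
above hub t 21.25 [0.6169 0.0504 0.1603] F [0.2468 1.0296 0.3733] w 0.0624 gf 0.0
False
hub t 22.1 [0.6175 0.051  0.0555] F [ 0.0337  0.2204 -0.7081] w 0.062 gf 0.0
grip t 22.47 [0.6176 0.0512 0.0559] F [ 0.0083 -0.146   5.9056] w 0.0321 gf 50.3
up t 23.18 [0.6161 0.0512 0.139 ] F [-0.4825  0.3486 -1.6748] w 0.0322 gf 49.7
above tray t 24.62 [ 0.4381 -0.1252  0.1398] F [ 0.0659 -0.5014 -1.5255] w 0.032 gf 49.7
True
tray t 25.87 [ 0.4377 -0.1253  0.0344] F [-1.5393  0.3592  7.4872] w 0.0324 gf 50.6
open t 26.19 [ 0.4373 -0.1251  0.0339] F [ 0.5429  0.3129 -0.3278] w 0.0523 gf 0.0
 t 28.17 [ 0.3605 -0.3587  0.299 ] F [-0.1302  0.4754 -0.4984] w 0.052 gf 0.0
top hub 793 ((438.5837097167969, -124.45086669921875), (56.00026321411133, 130.79995727539062), 79.33892059326172)
scene hub 688 ((434.6463317871094, -126.69450378417969), (36.4066047668457, 108.5334243774414), 79.16641998291016)
```

View pics/t7c.png

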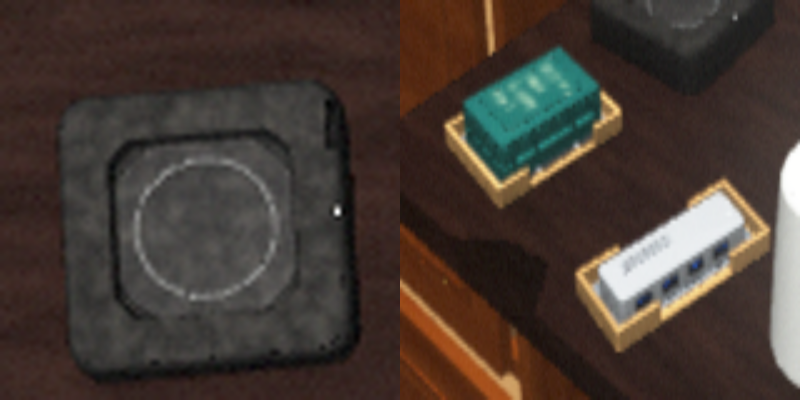

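View pics/t7.png

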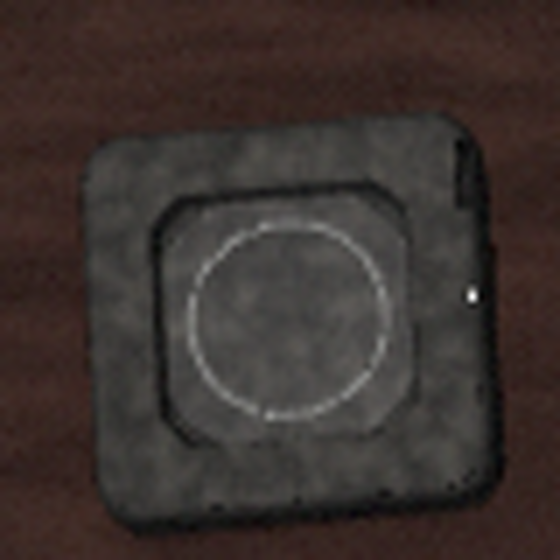

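Both trays hold their items properly: tin at (530,110) and hub at (675,255). The pad is clear, with the ring spanning x 187–391, y 220–418 in the 7× crop, so its centre is (289,319). Now the earbud case.

```bash
python3 - <<'E'
from h import *
ring=pix('top',120+289.5/7-.5,110+319.5/7-.5,.0245); print('ring',ring)
d=np.load('pics/t7.npy');Z=cloud('top',d);m=(abs(Z[...,0]-.618)<.02)&(abs(Z[...,1]-.046)<.02);print('z ring',Z[m][:,2].mean())
x,y=.619,-.1315;q=quat(-.396)
command_gripper(.066)
r.reach((x,y,.14),q)
print(r.move_straight((x,y,.0265),speed=.12,max_force=6)); st('ear')
command_gripper(.03,40); st('grip')
h=r.read_state()['eef_pos'][2]
r.move_straight((x,y,.12),speed=.15); st('up')
x,y=ring[0]-.0007,ring[1]-.0013;q=quat(.07)
r.reach((x,y,.12),q); st('above pad')
r.move_straight((x,y,.0245+h+.012),speed=.12)
print(r.move_straight((x,y,.0245+h-.003),speed=.04,max_force=4)); st('pad')
command_gripper(.062); st('open')
r.move_straight((x,y,.16),speed=.2)
r.reach((.36,-.36,.3),quat(1.38))
a,d=snap('top','t8'); b,e=snap('scene','s8'); st()
Z=cloud('top',d);m=(abs(Z[...,0]-.618)<.05)&(abs(Z[...,1]-.046)<.05)&(Z[...,2]>.04)&(Z[...,2]<.055)
print(m.sum(),Z[m].mean(0),cv2.minAreaRect(Z[m][:,:2].astype(np.float32)*1000))
A=cv2.resize(a[110:190,120:200,::-1],(400,400),interpolation=cv2.INTER_CUBIC);B=cv2.resize(b[90:330,100:430,::-1],(400,400))
cv2.imwrite('pics/t8c.png',np.hstack([A,B]))
E
```

```text
ring [0.6174 0.0454 0.0245]
z ring 0.016063514634081254
False
ear t 31.59 [ 0.6196 -0.1317  0.0274] F [-0.1112  0.1298  0.4876] w 0.0662 gf 0.0
grip t 31.93 [ 0.6197 -0.1317  0.0277] F [-0.806  -0.0994  4.5636] w 0.0427 gf 41.2
up t 32.7 [ 0.6183 -0.1313  0.1189] F [ 0.4284  0.0146 -1.0651] w 0.0423 gf 40.6
above pad t 33.43 [0.6166 0.0439 0.1193] F [ 0.5429  0.0887 -0.3529] w 0.0421 gf 40.6
True
pad t 34.42 [0.6173 0.0441 0.0518] F [0.3169 0.0919 4.0037] w 0.0426 gf 41.4
open t 34.74 [0.6167 0.044  0.051 ] F [ 0.6394 -0.3512  0.0109] w 0.0619 gf 0.0
 t 37.42 [ 0.3604 -0.3596  0.2996] F [ 0.1545 -0.0707  0.3008] w 0.0618 gf 0.0
457 [0.6158 0.0458 0.0464] ((616.2757568359375, 46.063072204589844), (43.564842224121094, 55.9285774230957), 2.4763238430023193)
```

View pics/t8c.png

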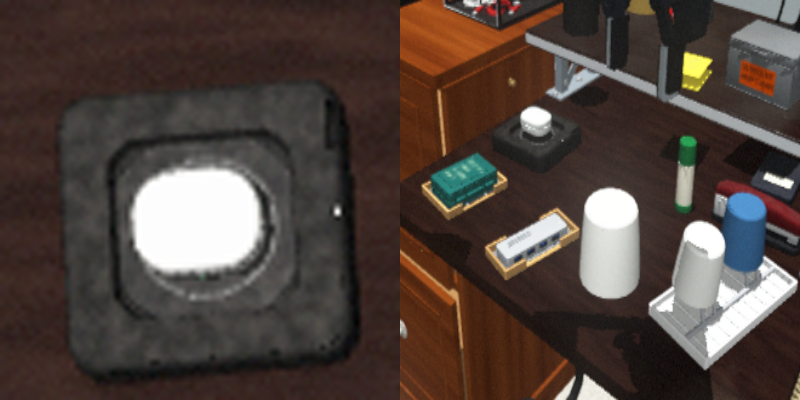

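```bash
python3 - <<'E'
from h import *
for n,f in(('top','t8'),('scene','s8')):
    Z=cloud(n,np.load(f'pics/{f}.npy'))
    for z0,z1,w in((.042,.05,.05),(.0215,.0275,.085)):
        m=(abs(Z[...,0]-.617)<w)&(abs(Z[...,1]-.045)<w)&(Z[...,2]>z0)&(Z[...,2]<z1)
        print(n,cv2.minAreaRect(Z[m][:,:2].astype(np.float32)*1000))
# ring in the scene picture before placing: project mean ring estimate, fit ellipse of bright pixels
g=cv2.cvtColor(cv2.imread('pics/s7.png'),cv2.COLOR_BGR2GRAY).astype(float)
for nm,n,g in(('scene','scene',g),('top','top',cv2.cvtColor(cv2.imread('pics/t7.png'.replace('t7','t7')),cv2.COLOR_BGR2GRAY).astype(float))):
    if n=='top': continue
    # rectify at z=.0245, 0.5 mm/px
    c=optics.camera_model(n);K,R,t=map(np.array,(c['K'],c['R'],c['t']))
    X,Y=np.meshgrid(np.arange(.577,.658,.0005),np.arange(.005,.086,.0005),indexing='ij')
    p=(np.stack([X,Y,0*X+.0245],-1)@R.T+t)@K.T; M=(p[...,:2]/p[...,2:]).astype(np.float32)
    I=cv2.remap(g.astype(np.float32),M[...,0],M[...,1],cv2.INTER_CUBIC)
    I-=cv2.GaussianBlur(I,(0,0),8)
    best_=max(((np.mean([I[int(round(i+rr*np.cos(k)))%I.shape[0],int(round(j+rr*np.sin(k)))%I.shape[1]] for k in np.arange(0,6.28,.05)])),i,j,rr) for i in range(70,96) for j in range(65,96) for rr in range(50,68))
    print(nm,best_,'centre',.577+best_[1]*.0005,.005+best_[2]*.0005)
E
```

```text
top ((616.25537109375, 46.534034729003906), (43.564842224121094, 54.985774993896484), 2.4763238430023193)
top ((618.4640502929688, 46.50027847290039), (125.70604705810547, 125.07996368408203), 4.08577823638916)
scene ((613.591796875, 43.85299301147461), (42.51692581176758, 57.26882553100586), 11.09821605682373)
scene ((617.7420043945312, 44.72857666015625), (126.11090087890625, 126.80751037597656), 3.7474050521850586)
scene (np.float32(4.029437), 70, 72, 59) centre 0.612 0.041
```

```bash
python3 - <<'E'
from h import *
for n,f in(('top','t7'),('scene','s7')):
    Z=cloud(n,np.load(f'pics/{f}.npy'))
    for a in((.618,.046),(.618,.02),(.66,.046),(.618,.07)):
        m=(abs(Z[...,0]-a[0])<.008)&(abs(Z[...,1]-a[1])<.008);print(n,a,np.percentile(Z[m][:,2],[10,50,90]))
x0,y0=.6167,.0440;q=quat(.07);x,y=x0+.0025,y0+.0006
r.reach((x0,y0,.12),q)
r.move_straight((x0,y0,.0505),speed=.15,max_force=6); st('down')
command_gripper(.03,40); h=r.read_state()['eef_pos'][2]; st('grip')
r.move_straight((x0,y0,h+.008),speed=.05)
r.move_straight((x,y,h+.008),speed=.03); st('shift')
print(r.move_straight((x,y,h-.004),speed=.03,max_force=4)); st('pad')
command_gripper(.062); st('open')
r.move_straight((x,y,.16),speed=.2)
r.reach((.36,-.36,.3),quat(1.38))
a,d=snap('top','t9'); b,e=snap('scene','s9'); st()
for n,d in(('top',d),('scene',e)):
    Z=cloud(n,d);m=(abs(Z[...,0]-.618)<.05)&(abs(Z[...,1]-.046)<.05)&(Z[...,2]>.042)&(Z[...,2]<.055)
    print(m.sum(),Z[m].mean(0),cv2.minAreaRect(Z[m][:,:2].astype(np.float32)*1000))
A=cv2.resize(a[110:190,120:200,::-1],(400,400),interpolation=cv2.INTER_CUBIC);B=cv2.resize(b[90:330,100:430,::-1],(400,400))
cv2.imwrite('pics/t9c.png',np.hstack([A,B]))
E
```

```text
top (0.618, 0.046) [0.0136 0.0159 0.0185]
top (0.618, 0.02) [0.0139 0.0161 0.0187]
top (0.66, 0.046) [0.0149 0.0209 0.0261]
top (0.618, 0.07) [0.0137 0.0159 0.0181]
scene (0.618, 0.046) [0.0149 0.0157 0.0167]
scene (0.618, 0.02) [0.0153 0.0163 0.0174]
scene (0.66, 0.046) [-0.731   0.0171  0.0242]
scene (0.618, 0.07) [0.0144 0.0159 0.017 ]
down t 39.93 [0.6173 0.0436 0.0512] F [ 0.2136 -0.4297  0.3931] w 0.0617 gf 0.0
grip t 40.24 [0.6178 0.0439 0.0522] F [ 0.0802 -0.0559  5.3568] w 0.0425 gf 41.2
shift t 40.83 [0.6192 0.0447 0.0599] F [-0.6114  0.5902 -0.3415] w 0.0425 gf 40.6
True
pad t 41.17 [0.6194 0.0445 0.0518] F [-0.3113 -0.5594  2.0962] w 0.0432 gf 41.3
open t 41.5 [0.6188 0.0447 0.0514] F [ 0.4568 -0.0673  0.1838] w 0.0619 gf 0.0
 t 44.19 [ 0.3604 -0.3596  0.2996] F [ 0.2664  0.1552 -0.2826] w 0.0618 gf 0.0
450 [0.6177 0.0467 0.0466] ((618.1865844726562, 47.08644104003906), (43.50308609008789, 55.08505630493164), 5.719111442565918)
213 [0.6141 0.0422 0.0461] ((615.6705932617188, 45.201171875), (42.32827377319336, 55.70240783691406), 1.8332233428955078)
```

View pics/t9c.png

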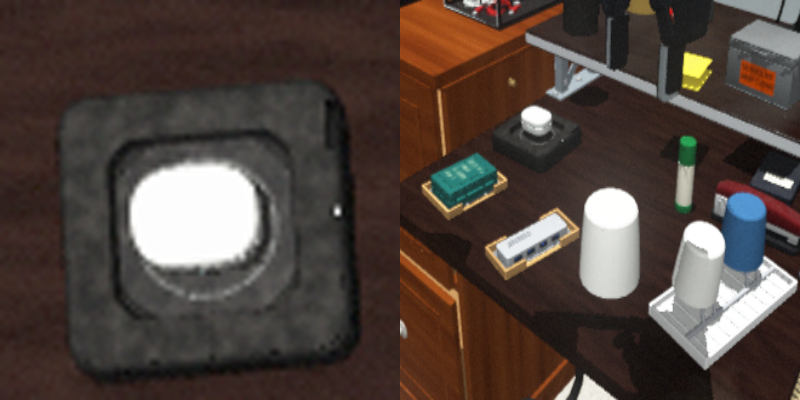

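The recessed ring visually sits at z≈0.016, which explains the parallax. The case (at (197,215) in the left crop) is now within ~1 mm of its centre in the top camera, and everything else is in place.

```bash
python3 -c "
from h import *
print(r.finish_job()); st()"
```

```text
the job is handed in; nothing more can be done
None
the job is handed in; nothing more can be done
```

I handed the job in at about 44 s: the white cup hangs mouth-down on the free loop (leaning slightly), the blue cup is untouched, the tin and hub lie flat in their trays, and the earbud case lies lid-up on the pad, within about 1 mm of the ring's centre by the top camera; the hand-in gave no verdict.

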